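Find the soft panel rest and fold its tag

TASK

The three sprung rests on the wrapping bench should carry a trim panel evenly, but one of them was fitted with too soft a spring. Press down on their rubber pads with a fingertip to feel which one gives most easily, then push that rest's service tag down flat so that it gets taken out of use. Leave the other two tags up, and do not pick up, knock over or push aside the rests or the things lying round them.

Things in the scene. Friction and masses are not known exactly. Their poses are not given: they have to be found in the camera images.
- rest_a: one of three free-standing sprung panel rests that look the same; which has the softest spring changes every time and must be felt. Grey steel base plate 140 x 80 x 12 mm, 1.1 kg, loose on the bench; origin at the centre of the plate's underside, x along its length, z up. The sprung pad stands 30 mm from the origin towards -x; the service tag is hinged across the plate 15 mm from the origin towards +x, 21 mm up, and points to +x.
- rest_a_pad (a point): centre of the flat top of this rest's round black rubber pad when not pressed, 74 mm above the bench. The pad, 48 mm across, sits over a coil spring on a unit that just stands in a shallow round socket of the base. Pressed, it goes straight down, 18 mm at most. Springs differ clearly: 13 mm down takes about 4 N on the softest, about 7 and 11 N on the others; it springs back when let go.
- tag_a_face (a point): point on the upper face of this rest's service tag, on its mid line, 30 mm from the hinge: a good place to push. White plastic plate with a round end, 32 mm wide, 58 mm long, 3 mm thick. Up, it slopes 30 to 36 degrees above level, away from the pad, its end about 53 mm above the bench; flat, its upper face is 22.5 mm above the bench and this point 45 mm from the rest's origin towards its +x.
- tag_a (a joint): angle of this rest's tag, rad: 0 fully up (36 degrees above level), 0.62 pushed down flat (level). A stiff hinge keeps it where it is left; about 1 N pressed down near the end moves it.
- rest_b: one of three free-standing sprung panel rests that look the same; which has the softest spring changes every time and must be felt. Grey steel base plate 140 x 80 x 12 mm, 1.1 kg, loose on the bench; origin at the centre of the plate's underside, x along its length, z up. The sprung pad stands 30 mm from the origin towards -x; the service tag is hinged across the plate 15 mm from the origin towards +x, 21 mm up, and points to +x.
- rest_b_pad (a point): centre of the flat top of this rest's round black rubber pad when not pressed, 74 mm above the bench. The pad, 48 mm across, sits over a coil spring on a unit that just stands in a shallow round socket of the base. Pressed, it goes straight down, 18 mm at most. Springs differ clearly: 13 mm down takes about 4 N on the softest, about 7 and 11 N on the others; it springs back when let go.
- tag_b_face (a point): point on the upper face of this rest's service tag, on its mid line, 30 mm from the hinge: a good place to push. White plastic plate with a round end, 32 mm wide, 58 mm long, 3 mm thick. Up, it slopes 30 to 36 degrees above level, away from the pad, its end about 53 mm above the bench; flat, its upper face is 22.5 mm above the bench and this point 45 mm from the rest's origin towards its +x.
- tag_b (a joint): angle of this rest's tag, rad: 0 fully up (36 degrees above level), 0.62 pushed down flat (level). A stiff hinge keeps it where it is left; about 1 N pressed down near the end moves it.
- rest_c: one of three free-standing sprung panel rests that look the same; which has the softest spring changes every time and must be felt. Grey steel base plate 140 x 80 x 12 mm, 1.1 kg, loose on the bench; origin at the centre of the plate's underside, x along its length, z up. The sprung pad stands 30 mm from the origin towards -x; the service tag is hinged across the plate 15 mm from the origin towards +x, 21 mm up, and points to +x.
- rest_c_pad (a point): centre of the flat top of this rest's round black rubber pad when not pressed, 74 mm above the bench. The pad, 48 mm across, sits over a coil spring on a unit that just stands in a shallow round socket of the base. Pressed, it goes straight down, 18 mm at most. Springs differ clearly: 13 mm down takes about 4 N on the softest, about 7 and 11 N on the others; it springs back when let go.
- tag_c_face (a point): point on the upper face of this rest's service tag, on its mid line, 30 mm from the hinge: a good place to push. White plastic plate with a round end, 32 mm wide, 58 mm long, 3 mm thick. Up, it slopes 30 to 36 degrees above level, away from the pad, its end about 53 mm above the bench; flat, its upper face is 22.5 mm above the bench and this point 45 mm from the rest's origin towards its +x.
- tag_c (a joint): angle of this rest's tag, rad: 0 fully up (36 degrees above level), 0.62 pushed down flat (level). A stiff hinge keeps it where it is left; about 1 N pressed down near the end moves it.
- squeegee: bystander: blue plastic hand squeegee with a grey felt edge lying flat, 80 x 100 mm, 7 mm high; origin at the centre of its underside.
- tape_roll: bystander: brown roll of tape lying flat, 100 mm across with a 76 mm hole, 24 mm high; origin at the centre of its underside.
- knife: bystander: closed black snap-off knife lying flat, 155 x 22 mm, 18 mm high, long along its x; origin at the middle of its underside.
- spray_bottle: bystander: white spray bottle with a black trigger head, standing, 72 mm across, 207 mm high; origin at the centre of its underside.

How it is judged (in metres and radians):
On the way, in this order (a step that is already met when the one before it is completed fails the run):
1. the softest pad has been pressed down at least 4 mm, while all tags are still up (height (world z) of softest_pad_c1 below 0.0645 m and value of joint each of tag_a, tag_b, tag_c below 0.25 rad), for 0.1 s.
2. the tag of the rest that has the softest pad is pushed down flat (((horizontal distance between softest_pad_c1 and rest_a_pad below 0.03 m and value of joint tag_a above 0.5 rad) or (horizontal distance between softest_pad_c1 and rest_b_pad below 0.03 m and value of joint tag_b above 0.5 rad) or (horizontal distance between softest_pad_c1 and rest_c_pad below 0.03 m and value of joint tag_c above 0.5 rad))), for 0.1 s.
At the end, for the whole second after the job is handed in: The softest rest's tag lies flat (within 7 degrees of level); the other two tags are up (within 14 degrees of fully up); all pads are free and back up (within 3 mm); rests and bystanders are upright, at rest, within 30 mm of where they began (((horizontal distance between softest_pad_c1 and rest_a_pad below 0.03 m and value of joint tag_a above 0.5 rad) or (horizontal distance between softest_pad_c1 and rest_b_pad below 0.03 m and value of joint tag_b above 0.5 rad) or (horizontal distance between softest_pad_c1 and rest_c_pad below 0.03 m and value of joint tag_c above 0.5 rad)) and ((horizontal distance between softest_pad_c1 and rest_a_pad below 0.03 m and value of joint each of tag_b, tag_c below 0.25 rad) or (horizontal distance between softest_pad_c1 and rest_b_pad below 0.03 m and value of joint each of tag_a, tag_c below 0.25 rad) or (horizontal distance between softest_pad_c1 and rest_c_pad below 0.03 m and value of joint each of tag_a, tag_b below 0.25 rad)) and height (world z) of softest_pad_c1 between 0.0655 and 0.0715 m and height (world z) of middling_pad_c1 between 0.0655 and 0.0715 m and height (world z) of firmest_pad_c1 between 0.0655 and 0.0715 m and distance of each of rest_a, rest_b, rest_c, squeegee, tape_roll, knife, spray_bottle from where it was at the start of the episode below 0.03 m and linear speed of each of rest_a, rest_b, rest_c below 0.02 m/s and angle between each of rest_a, rest_b, rest_c, spray_bottle's own z axis and vertical below 0.1 rad); the robot touches nothing.
It fails at once if a tag of one of the two firmer rests is pushed down (beyond 0.25 rad) (not ((horizontal distance between softest_pad_c1 and rest_a_pad below 0.03 m and value of joint each of tag_b, tag_c below 0.25 rad) or (horizontal distance between softest_pad_c1 and rest_b_pad below 0.03 m and value of joint each of tag_a, tag_c below 0.25 rad) or (horizontal distance between softest_pad_c1 and rest_c_pad below 0.03 m and value of joint each of tag_a, tag_b below 0.25 rad))).
It fails at once if a pad is pulled up with its spring unit, out of its base (raised 8 mm) (height (world z) of any of softest_pad_c1, middling_pad_c1, firmest_pad_c1 above 0.0765 m).
It fails at once if a rest is lifted, tipped or shoved (raised 10 mm, leaning 0.15 rad or moved 30 mm) (height (world z) of any of rest_a, rest_b, rest_c above 0.01 m or angle between any of rest_a, rest_b, rest_c's own z axis and vertical above 0.15 rad or distance of any of rest_a, rest_b, rest_c from where it was at the start of the episode above 0.03 m).
It fails at once if a bystander is picked up, knocked over or pushed aside (moved 30 mm or raised 10 mm) (distance of any of squeegee, tape_roll, knife, spray_bottle from where it was at the start of the episode above 0.03 m or height (world z) of any of squeegee, tape_roll, knife, spray_bottle above 0.01 m).
It also fails if it takes over 48 s, if anything falls off the work surface, if the arm or the gripper's body presses on something with over 40 N, if the wrist force passes 120 N, or if a joint passes its speed limit or range.

ROBOT

A 6-joint arm with a two-finger parallel gripper is mounted at the origin on the work surface. World frame = base frame: x ahead of the robot, y to its left, z up, the work surface at z = 0. Lengths are in mm, angles in rad, forces in N, time in s.
With the tool pointing down it reaches from about 275 to 750 mm from the base axis. Payload 10.2 kg.
Tool frame: the origin (TCP) lies midway between the tips of the shut fingers; the grasp point (between the pads) lies 19 mm behind it; z points along the fingers, y is the direction in which the jaws open and shut (so a half turn about z gives the same grasp; the last joint's range is limited). The gripper opens to 85 mm and grips with 20 to 120 N. Pads are 22 mm wide; open, the fingers measure 114 mm over their backs; the gripper's body (76 mm by 85 mm) begins 54 mm behind the grasp point. The pads swing forward as they close: fully open they stand 13 mm farther back than shut.
Start: joints at [-1.493, 0.313, 1.498, -0, 1.331, -0.223], TCP at [155.536, -501.438, 231.294] pointing down, gripper open.
Joint ranges: [-2.94, 2.94], [-0.97, 2.17], [0.19, 2.56], [-1.23, 4.37], [0.02, 3.11], [-2.88, 2.88]. Speed limits (rad/s): [2.39, 2.39, 3.01, 3.14, 3.14, 3.14].

INTERFACE

Orientations are given as a unit quaternion [w, x, y, z].
In Python, from rig import sense, optics, ctrl gives the robot as it stands.
- The arm moves only by the tool play_rows, never from a script. Its argument "plan" is a list of rows, each a list of 7 numbers: the shift along the world's x, y, z in mm, then the turn, a rotation vector about the world's x, y, z in rad, then the opening, from -1 (shut) to 1 (fully open), so that 0 is half open. A call has 1 to 5 rows; each row shifts and turns the pose as measured when the row begins; what a row does not reach is not made up. A row lasts 1/12 s, in which the tool goes at most 41.7 mm and 7.16 degrees, less where a joint would pass 70% of its speed; a pose out of reach is approached as far as the arm can. A call is refused whole if a number of a shift passes 41.7 or a number of a turn 0.125, either way. A call with a gripper value outside its range is refused whole. The fingers move at their own pace and stop on an object; "grip_force" is the grip in N (left out, the last holds). Time passes only in rows, so rows that do not move let the fingers close. It gives the time, the measured TCP pose, the force and the opening at its end, in the units of the state.
- sense(): the state, without advancing time (a new reading comes with each control period).
- optics.capture(name): name is "scene" or "top" or "wrist"; returns a dict with "img" (420x560x3 uint8, blue, green, red), "fx", "fy", "cx", "cy" (pixels), "world_to_cam" (4x4, takes a point from world to camera coordinates). Camera axes: x right, y up, looking along -z (the intrinsics and any distortion apply to the point x, -y, -z); pixel columns grow to the right and rows downward; lengths in mm; the calibration is good to about 2 mm. A picture is of the moment at which its call begins. There is no depth.
- ctrl.finish_job(): hands the job in, once; it reports no verdict.
The state is a dict: "time_s": time; "joints": joint angles; "dq": joint speeds; "tau": joint torques, N m; "eef_pos": TCP position; "ee_rot": TCP orientation; "force": force on the tool from outside, world axes, zero at the start; "wrist_torque": the same for the moment, N m; "grip_width": opening from 0.0 (shut) to 1.0 (fully open).
Only numpy, scipy, OpenCV 4.12 (cv2) and the standard library are available. Lean on these libraries where they do the work, as an engineer would, in place of code of your own. Each camera call takes 0.05 s, during which the arm holds its last target. There are 200 camera calls.

## Working session

There is one attempt and no reset: what is moved stays moved. The work goes in short steps, Python scripts to look and compute and a tool call to move; the robot and the scene stay as the last step left them, time stands still between calls to the robot, and variables do not carry over. Pictures are saved under pics/ and viewed, about 8 in all and at most 12, crops included, and the job is handed in when it is done.

Besides the shell and the picture viewer there is one more tool, called after ">>>" in YAML: its name, and indented under it one key for each argument. play_rows: Moves the arm, as the interface text tells. Its arguments: {"type":"object","properties":{"plan":{"type":"array"},"grip_force":{"type":"number"}},"required":["plan"]}

```bash
mkdir -p pics
python3 - <<'E'
from rig import sense, optics
import cv2
for n in ("scene","top"):
    c=optics.capture(n); cv2.imwrite(f"pics/{n}0.png",c["img"]); print(n,{k:v for k,v in c.items() if k!="img"})
print(sense())
E
```

```text
scene {'fx': 451.61757015233144, 'fy': 451.61757015233144, 'cx': 278.85622538885235, 'cy': 207.3978480440537, 'world_to_cam': array([[ 6.81301576e-01,  7.31878136e-01,  1.35113411e-02,
        -4.63223215e+02],
       [-5.06775535e-01,  4.58274736e-01,  7.30179994e-01,
         1.81585062e+02],
       [ 5.28210867e-01, -5.04319998e-01,  6.83121234e-01,
        -1.42999428e+03],
       [ 0.00000000e+00,  0.00000000e+00,  0.00000000e+00,
         1.00000000e+00]])}
top {'fx': 440.9813440238071, 'fy': 440.9813440238071, 'cx': 282.17317218434243, 'cy': 211.28306522845196, 'world_to_cam': array([[-1.06925100e-02, -9.99781843e-01, -1.79426174e-02,
         1.11790967e+02],
       [ 9.82978062e-01, -1.38006711e-02,  1.83203905e-01,
        -5.78368846e+02],
       [-1.83411558e-01, -1.56782897e-02,  9.82911182e-01,
        -1.10595888e+03],
       [ 0.00000000e+00,  0.00000000e+00,  0.00000000e+00,
         1.00000000e+00]])}
{'time_s': 0.1, 'joints': array([-1.49340401e+00,  3.13389784e-01,  1.49834676e+00, -8.29064056e-06,
        1.33100004e+00, -2.23420462e-01]), 'dq': array([ 0.00097815, -0.00127601, -0.001991  ,  0.00065713,  0.00030167,
        0.00063922]), 'tau': array([ 1.95664594e-03, -4.12903976e+01, -2.60139549e+01, -2.79051947e-04,
        3.06516573e-03,  2.91173059e-06]), 'eef_pos': array([ 155.51397423, -501.20276695,  230.79988529]), 'ee_rot': array([-5.70736157e-04,  9.88709957e-01,  1.49840896e-01,  3.77090823e-05]), 'force': array([ 0.67692245, -0.4385018 , -0.05718231]), 'wrist_torque': array([-0.00757942,  0.02277699, -0.03707567]), 'grip_width': 1.0030003378736296}
```

View pics/scene0.png

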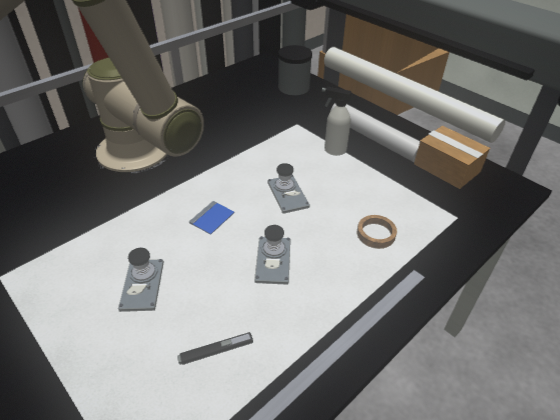

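View pics/top0.png

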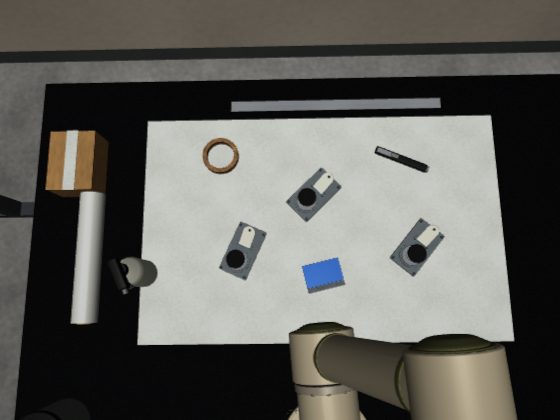

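The top view shows three rests, with pads near (307,197), (235,259) and (417,253) and white tags near (325,183), (249,236) and (429,234). The bottle is at about (135,272), the tape at (220,155), the knife at (402,159) and the squeegee at (323,274). I'll measure the pads in both views.

```bash
cat > h.py <<'E'
import numpy as np, cv2
def ray(c,u,v):
    M=c["world_to_cam"];R=M[:3,:3];o=-R.T@M[:3,3]
    d=R.T@np.array([(u-c["cx"])/c["fx"],-(v-c["cy"])/c["fy"],-1.]);return o,d
def onz(c,u,v,z):
    o,d=ray(c,u,v);return o+d*(z-o[2])/d[2]
def tri(c1,p1,c2,p2):
    o1,d1=ray(c1,*p1);o2,d2=ray(c2,*p2)
    s=np.linalg.lstsq(np.c_[d1,-d2],o2-o1,rcond=None)[0]
    a=o1+s[0]*d1;b=o2+s[1]*d2;return (a+b)/2,np.linalg.norm(a-b)
def blob(m,p,r=16):
    n,l,s,c=cv2.connectedComponentsWithStats(m.astype(np.uint8))
    i=min((i for i in range(1,n) if 20<s[i,4]<2500),key=lambda i:np.hypot(*(c[i]-p)))
    return c[i],s[i],(l==i)
E
python3 - <<'E'
from h import *; from rig import optics
t=optics.capture("top");s=optics.capture("scene")
g=t["img"].max(2);gs=s["img"].max(2)
tp=[(307,197),(235,259),(417,253)];tt=[(325,183),(249,236),(429,234)];sp=[(274,233),(285,170),(139,257)]
for a,b,e in zip(tp,tt,sp):
    p,st,_=blob(g<40,a); q,sq,_=blob(gs<40,e)
    P=onz(t,*p,74)
    print("pad",p.round(1),st,P.round(1),"scene",q.round(1),sq,onz(s,*q,74).round(1),"tri",[np.round(x,1) for x in tri(t,p,s,q)])
    # plate: not paper region
    c,sc,m=blob(g<150,a); r=cv2.minAreaRect(np.argwhere(m)[:,::-1].astype(np.float32))
    C=[onz(t,*k,12)[:2] for k in cv2.boxPoints(r)]
    print("plate",np.mean(C,0).round(1),np.round([np.linalg.norm(C[0]-C[1]),np.linalg.norm(C[1]-C[2])],1))
    w=np.zeros_like(g,bool);w[b[1]-14:b[1]+14,b[0]-14:b[0]+14]=1
    k=cv2.morphologyEx((m*255).astype(np.uint8),cv2.MORPH_CLOSE,np.ones((3,3)))
    hull=np.zeros_like(g);cv2.fillConvexPoly(hull,cv2.convexHull(np.argwhere(m)[:,::-1].astype(np.int32)),1)
    hull=cv2.erode(hull,np.ones((5,5)))
    h,sh,_=blob((g>150)&(hull>0),b); H=onz(t,*h,38)
    L=[C[1]-C[0],C[2]-C[1]]; L=max(L,key=np.linalg.norm); L/=np.linalg.norm(L); L*=np.sign(L@(H-P)[:2])
    print("tag",h.round(1),sh,H.round(1),"axis pad-tag",np.degrees(np.arctan2(*(H-P)[1::-1])).round(1),"plate axis",np.degrees(np.arctan2(L[1],L[0])).round(1))
cv2.imwrite("pics/crop.png",cv2.resize(t["img"][150:300,200:460],None,fx=3,fy=3,interpolation=cv2.INTER_CUBIC))
E
```

```text
pad [306.7 196.6] [298 188  18  18 238] [614.1  40.2  74. ] scene [315.4  81.8] [309  74  15  18 128] [167.4 655.2  74. ] tri [array([581.6,  97.6, 422.8]), np.float64(122.6)]
plate [635.2  18.6] [140.8  80.8]
tag [322.4 183.3] [313 174  20  20 202] [657.9  -4.4  38. ] axis pad-tag -45.5 plate axis -45.2
pad [234.9 258.4] [227 250  17  18 251] [456.  225.7  74. ] scene [315.4  81.8] [309  74  15  18 128] [167.4 655.2  74. ] tri [array([472.7, 232.3, 333.1]), np.float64(106.6)]
plate [482.9 213.2] [140.4  82.7]
tag [246.7 237. ] [239 227  16  21 216] [514.9 199.4  38. ] axis pad-tag -24.0 plate axis -23.8
pad [416.7 253. ] [408 244  18  19 265] [ 463.9 -234.5   74. ] scene [ 14.  393.8] [   0  343   45   77 1670] [ 600.7 -554.6   74. ] tri [array([ 462.3, -450.5, -190.2]), np.float64(275.6)]
plate [ 486.6 -253.5] [143.   81.3]
tag [427.  236.1] [417 227  21  19 216] [ 511.2 -274.6   38. ] axis pad-tag -40.4 plate axis -39.8
```

View pics/crop.png

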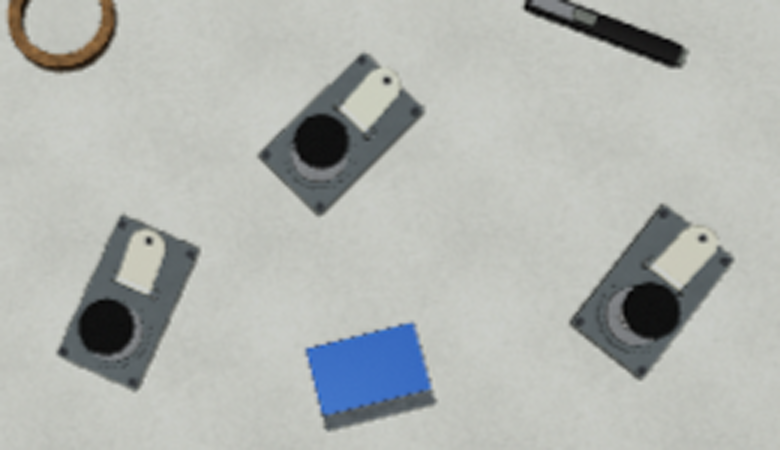

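Pad positions agree with the plate positions to about 1 mm. I'll name the rests R (464,-234), M (614,40) and L (456,226), and press R first.

>>> play_rows:
  plan:
    - [31,27,0,0,0,0,-1]
    - [31,27,0,0,0,0,-1]
    - [31,27,0,0,0,0,-1]
    - [31,27,0,0,0,0,-1]
    - [31,27,0,0,0,0,-1]
  grip_force: 20

```text
time_s: 0.62
eef_pos: [308.9, -365.5, 229.3]
ee_rot: [-0.001, 0.99, 0.144, -0.001]
force: [-0.0, 0.1, 0.7]
grip_width: 0.3
```

>>> play_rows:
  plan:
    - [31,27,-10,0,0,0,-1]
    - [31,27,-10,0,0,0,-1]
    - [31,27,-10,0,0,0,-1]
    - [31,27,-10,0,0,0,-1]
    - [0,0,0,0,0,0,-1]

```text
time_s: 1.03
eef_pos: [433.8, -253.1, 190.5]
ee_rot: [-0.0, 0.989, 0.146, 0.0]
force: [0.3, -0.1, -0.6]
grip_width: 0.003
```

>>> play_rows:
  plan:
    - [30,19,-20,0,0,0,-1]
    - [0,0,-35,0,0,0,-1]
    - [0,0,-30,0,0,0,-1]
    - [0,0,-15,0,0,0,-1]
    - [0,0,0,0,0,0,-1]

```text
time_s: 1.45
eef_pos: [463.7, -233.0, 89.2]
ee_rot: [0.001, 0.989, 0.149, 0.001]
force: [-0.4, -0.4, -0.4]
grip_width: -0.002
```

>>> play_rows:
  plan:
    - [0,-1,-8,0,0,0,-1]
    - [0,0,-7,0,0,0,-1]
    - [0,0,-7,0,0,0,-1]
    - [0,0,0,0,0,0,-1]
    - [0,0,0,0,0,0,-1]

```text
time_s: 1.87
eef_pos: [464.4, -235.3, 68.5]
ee_rot: [0.002, 0.989, 0.149, 0.002]
force: [-2.0, 2.0, 5.1]
grip_width: 0.001
```

>>> play_rows:
  plan:
    - [0,0,-5,0,0,0,-1]
    - [0,0,0,0,0,0,-1]
    - [0,0,0,0,0,0,-1]
    - [0,0,0,0,0,0,-1]
    - [0,0,0,0,0,0,-1]

```text
time_s: 2.28
eef_pos: [464.8, -235.8, 67.5]
ee_rot: [0.003, 0.989, 0.149, 0.003]
force: [-2.3, 2.7, 4.9]
grip_width: -0.0
```

```bash
python3 -c "
from rig import sense;s=sense();print(s['eef_pos'],s['force'])"
```

```text
[ 464.83818564 -235.77433099   67.49970447] [-2.2691969   2.66143852  4.94333196]
```

>>> play_rows:
  plan:
    - [-1,1,-4,0,0,0,-1]
    - [0,0,-4,0,0,0,-1]
    - [0,0,-4,0,0,0,-1]

```text
time_s: 2.53
eef_pos: [464.8, -235.7, 58.8]
ee_rot: [0.005, 0.989, 0.149, 0.005]
force: [-4.2, 4.1, 8.3]
grip_width: -0.002
```

>>> play_rows:
  plan:
    - [0,0,-3,0,0,0,-1]
    - [0,0,-3,0,0,0,-1]

```text
time_s: 2.7
eef_pos: [465.0, -235.7, 55.6]
ee_rot: [0.005, 0.989, 0.149, 0.005]
force: [-12.7, 11.1, 42.1]
grip_width: 0.003
```

>>> play_rows:
  plan:
    - [0,0,-2,0,0,0,-1]
    - [0,0,-2,0,0,0,-1]

```text
time_s: 2.87
eef_pos: [464.9, -235.6, 56.0]
ee_rot: [0.005, 0.989, 0.149, 0.005]
force: [-7.3, 6.7, 18.2]
grip_width: 0.002
```

>>> play_rows:
  plan:
    - [0,0,6,0,0,0,-1]
    - [0,0,8,0,0,0,-1]
    - [0,0,12,0,0,0,-1]
    - [0,0,25,0,0,0,-1]
    - [0,0,30,0,0,0,-1]

```text
time_s: 3.28
eef_pos: [463.2, -235.1, 138.7]
ee_rot: [0.004, 0.989, 0.149, 0.003]
force: [0.6, -0.3, -0.5]
grip_width: -0.0
```

>>> play_rows:
  plan:
    - [19,35,0,0,0,0,-1]
    - [19,35,0,0,0,0,-1]
    - [19,35,0,0,0,0,-1]
    - [19,35,0,0,0,0,-1]
    - [19,35,0,0,0,0,-1]

```text
time_s: 3.7
eef_pos: [562.5, -63.4, 149.2]
ee_rot: [0.012, 0.99, 0.143, 0.01]
force: [0.0, -0.7, -1.7]
grip_width: -0.001
```

>>> play_rows:
  plan:
    - [19,35,0,0,0,0,-1]
    - [19,35,0,0,0,0,-1]
    - [19,35,0,0,0,0,-1]
    - [0,0,0,0,0,0,-1]

```text
time_s: 4.03
eef_pos: [624.2, 52.3, 151.6]
ee_rot: [0.013, 0.989, 0.145, 0.014]
force: [-0.4, 0.4, -0.2]
grip_width: 0.003
```

>>> play_rows:
  plan:
    - [-10,-12,-10,0,0,0,-1]
    - [0,0,-30,0,0,0,-1]
    - [0,0,-20,0,0,0,-1]
    - [0,0,0,0,0,0,-1]

```text
time_s: 4.37
eef_pos: [616.3, 42.1, 92.3]
ee_rot: [0.014, 0.989, 0.148, 0.018]
force: [-1.3, 0.6, -0.7]
grip_width: 0.002
```

>>> play_rows:
  plan:
    - [-2,-2,-10,0,0,0,-1]
    - [0,0,-8,0,0,0,-1]
    - [0,0,-4,0,0,0,-1]
    - [0,0,-4,0,0,0,-1]

```text
time_s: 4.7
eef_pos: [616.1, 38.9, 69.3]
ee_rot: [0.015, 0.989, 0.147, 0.021]
force: [-0.9, 0.0, 2.0]
grip_width: -0.001
```

>>> play_rows:
  plan:
    - [0,0,-4,0,0,0,-1]
    - [0,0,-2,0,0,0,-1]
    - [0,0,-1,0,0,0,-1]

```text
time_s: 4.95
eef_pos: [616.5, 38.8, 63.4]
ee_rot: [0.016, 0.989, 0.147, 0.021]
force: [-3.0, 0.6, 3.5]
grip_width: 0.001
```

>>> play_rows:
  plan:
    - [0,0,-3,0,0,0,-1]
    - [0,0,-2,0,0,0,-1]

```text
time_s: 5.12
eef_pos: [616.8, 38.8, 59.1]
ee_rot: [0.016, 0.989, 0.147, 0.022]
force: [-3.8, 1.4, 3.6]
grip_width: 0.001
```

>>> play_rows:
  plan:
    - [0,0,-1,0,0,0,-1]
    - [0,0,0,0,0,0,-1]
    - [0,0,0,0,0,0,-1]

```text
time_s: 5.37
eef_pos: [616.7, 38.8, 58.2]
ee_rot: [0.016, 0.989, 0.147, 0.021]
force: [-2.9, -0.3, 4.5]
grip_width: 0.001
```

>>> play_rows:
  plan:
    - [0,0,6,0,0,0,-1]
    - [0,0,8,0,0,0,-1]
    - [0,0,12,0,0,0,-1]
    - [0,0,25,0,0,0,-1]
    - [0,0,30,0,0,0,-1]

```text
time_s: 5.78
eef_pos: [614.8, 38.9, 138.6]
ee_rot: [0.015, 0.989, 0.147, 0.018]
force: [1.1, -0.5, 0.4]
grip_width: -0.002
```

>>> play_rows:
  plan:
    - [-26,30,0,0,0,0,-1]
    - [-26,30,0,0,0,0,-1]
    - [-26,30,0,0,0,0,-1]
    - [-26,30,0,0,0,0,-1]
    - [-26,30,0,0,0,0,-1]

```text
time_s: 6.2
eef_pos: [488.1, 187.3, 151.2]
ee_rot: [0.017, 0.989, 0.142, 0.029]
force: [1.2, 0.5, 0.2]
grip_width: -0.001
```

>>> play_rows:
  plan:
    - [-24,30,0,0,0,0,-1]
    - [-4,5,-15,0,0,0,-1]
    - [0,0,-30,0,0,0,-1]
    - [0,0,-10,0,0,0,-1]
    - [0,0,0,0,0,0,-1]

```text
time_s: 6.62
eef_pos: [455.4, 230.2, 101.6]
ee_rot: [0.016, 0.989, 0.146, 0.035]
force: [0.5, -0.1, 0.6]
grip_width: -0.0
```

>>> play_rows:
  plan:
    - [0,-4,-15,0,0,0,-1]
    - [0,0,-12,0,0,0,-1]
    - [0,0,-4,0,0,0,-1]
    - [0,0,-4,0,0,0,-1]

```text
time_s: 6.95
eef_pos: [459.2, 225.6, 71.1]
ee_rot: [0.016, 0.989, 0.145, 0.038]
force: [-2.9, 1.9, 6.3]
grip_width: 0.002
```

>>> play_rows:
  plan:
    - [0,0,-4,0,0,0,-1]
    - [0,0,-3,0,0,0,-1]
    - [0,0,-2,0,0,0,-1]

```text
time_s: 7.2
eef_pos: [460.4, 225.6, 65.6]
ee_rot: [0.015, 0.989, 0.144, 0.039]
force: [-5.3, 0.5, 9.6]
grip_width: 0.003
```

>>> play_rows:
  plan:
    - [0,0,-3,0,0,0,-1]
    - [0,0,-2,0,0,0,-1]

```text
time_s: 7.37
eef_pos: [461.0, 225.8, 63.7]
ee_rot: [0.015, 0.989, 0.143, 0.039]
force: [-7.2, 0.5, 10.3]
grip_width: -0.002
```

The readings separate clearly:

| Rest | Force | Depth |
|---|---|---|
| M | 3.6–4.5 N | 15–16 mm |
| R | 8.3 N | 15 mm |
| L | 10.3 N | 10 mm |

M is the softest. Next I lift, straighten the tool and go to M's tag, near (668,-14).

>>> play_rows:
  plan:
    - [0,0,6,0,0,0,-1]
    - [0,0,8,0,0,0,-1]
    - [0,0,12,0,0,0,-1]
    - [0,0,30,0,0,0,-1]
    - [0,0,30,0.02,0.08,0,-1]

```text
time_s: 7.78
eef_pos: [458.7, 225.0, 153.2]
ee_rot: [-0.001, 0.99, 0.143, -0.003]
force: [1.0, 0.4, -0.5]
grip_width: 0.001
```

>>> play_rows:
  plan:
    - [26,-30,0,0,0,0,-1]
    - [26,-30,0,0,0,0,-1]
    - [26,-30,0,0,0,0,-1]
    - [26,-30,0,0,0,0,-1]
    - [26,-30,0,0,0,0,-1]

```text
time_s: 8.2
eef_pos: [595.2, 72.8, 167.9]
ee_rot: [-0.002, 0.989, 0.147, 0.006]
force: [0.4, 1.2, -0.6]
grip_width: 0.001
```

>>> play_rows:
  plan:
    - [26,-30,0,0,0,0,-1]
    - [26,-30,0,0,0,0,-1]
    - [20,-25,0,0,0,0,-1]
    - [0,0,0,0,0,0,-1]

```text
time_s: 8.53
eef_pos: [673.1, -24.3, 172.1]
ee_rot: [0.0, 0.99, 0.143, 0.009]
force: [0.2, -0.1, -0.4]
grip_width: -0.001
```

>>> play_rows:
  plan:
    - [-6,10,-10,0,0.02,0,-1]
    - [0,0,-40,0,0,0,-1]
    - [0,0,-35,0,0,0,-1]
    - [0,0,0,0,0,0,-1]

```text
time_s: 8.87
eef_pos: [666.8, -14.0, 87.5]
ee_rot: [-0.0, 0.99, 0.142, 0.001]
force: [-0.8, 0.4, -1.9]
grip_width: 0.002
```

```bash
python3 -c "
from rig import optics;import cv2
c=optics.capture('scene');cv2.imwrite('pics/pre.png',cv2.resize(c['img'][100:310,100:380],None,fx=2.8,fy=2.8))"
```

```text
(no output)
```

View pics/pre.png

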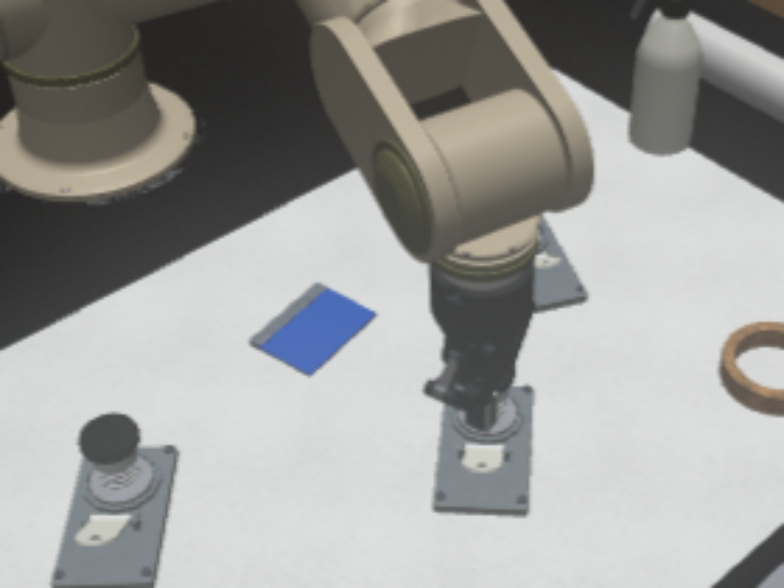

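The crop shows the fingertip at (482,425), directly above M's tag at (482,457), which fits its height. All the tags are up and the pads I can see are up. Pressing the tag down.

>>> play_rows:
  plan:
    - [0,0,-20,0,0,0,-1]
    - [0,0,-14,0,0,0,-1]
    - [0,0,-8,0,0,0,-1]
    - [0,0,-8,0,0,0,-1]

```text
time_s: 9.25
eef_pos: [671.0, -11.5, 49.2]
ee_rot: [0.002, 0.99, 0.143, 0.008]
force: [0.6, 0.1, 0.7]
grip_width: -0.001
```

>>> play_rows:
  plan:
    - [0,0,-7,0,0,0,-1]
    - [0,0,-5,0,0,0,-1]
    - [0,0,-4,0,0,0,-1]

```text
time_s: 9.5
eef_pos: [672.1, -11.3, 34.4]
ee_rot: [0.003, 0.99, 0.144, 0.01]
force: [0.4, 0.2, 1.7]
grip_width: -0.005
```

>>> play_rows:
  plan:
    - [-3,-3,-5,0,0,0,-1]
    - [0,0,-5,0,0,0,-1]
    - [0,0,-4,0,0,0,-1]

```text
time_s: 9.75
eef_pos: [669.9, -14.6, 21.6]
ee_rot: [0.003, 0.99, 0.144, 0.011]
force: [-13.9, 5.6, 41.0]
grip_width: 0.002
```

>>> play_rows:
  plan:
    - [0,0,-4,0,0,0,-1]
    - [0,0,-3,0,0,0,-1]

```text
time_s: 9.92
eef_pos: [670.0, -14.5, 22.1]
ee_rot: [0.003, 0.99, 0.144, 0.011]
force: [-14.1, 1.2, 22.4]
grip_width: -0.006
```

The tag has bottomed out at 22 mm, which is flat. Lifting and retreating for the final check.

>>> play_rows:
  plan:
    - [0,0,6,0,0,0,-1]
    - [0,0,20,0,0,0,-1]
    - [0,0,35,0,0,0,-1]
    - [0,0,40,0,0,0,-1]
    - [0,0,40,0,0,0,-1]

```text
time_s: 10.33
eef_pos: [664.6, -14.0, 159.4]
ee_rot: [0.001, 0.99, 0.144, 0.003]
force: [-0.2, 0.4, -0.3]
grip_width: -0.001
```

>>> play_rows:
  plan:
    - [-15,-37,10,0,0,0,-1]
    - [-15,-37,10,0,0,0,-1]
    - [-15,-37,10,0,0,0,-1]
    - [-15,-37,10,0,0,0,-1]
    - [-15,-37,10,0,0,0,-1]

```text
time_s: 10.75
eef_pos: [590.8, -196.9, 219.5]
ee_rot: [0.003, 0.989, 0.149, 0.01]
force: [0.9, 0.0, -0.3]
grip_width: 0.003
```

>>> play_rows:
  plan:
    - [-38,-15,5,0,0,0,-1]
    - [-38,-15,5,0,0,0,-1]
    - [-38,-15,5,0,0,0,-1]
    - [-38,-15,5,0,0,0,-1]
    - [-38,-15,5,0,0,0,-1]

```text
time_s: 11.17
eef_pos: [399.8, -276.9, 243.6]
ee_rot: [0.004, 0.989, 0.148, 0.011]
force: [0.2, -0.6, 0.5]
grip_width: -0.001
```

>>> play_rows:
  plan:
    - [-30,-28,0,0,0,0,-1]
    - [-30,-28,0,0,0,0,-1]
    - [-30,-28,0,0,0,0,-1]
    - [-30,-28,0,0,0,0,-1]
    - [0,0,0,0,0,0,-1]

```text
time_s: 11.58
eef_pos: [270.7, -391.7, 245.4]
ee_rot: [0.006, 0.989, 0.146, 0.011]
force: [-0.3, -0.5, 0.4]
grip_width: 0.001
```

Run:
```python
from h import *; from rig import optics
t=optics.capture("top");s=optics.capture("scene");g=t["img"].max(2)
for n,a in zip("MLR",[(307,197),(235,259),(417,253)]):
    try:
        p,st,_=blob(g<40,a);c,sc,m=blob(g<150,a);r=cv2.minAreaRect(np.argwhere(m)[:,::-1].astype(np.float32))
        print(n,p.round(1),onz(t,*p,74).round(1),onz(t,*r[0],12).round(1))
    except Exception as e: print(n,e)
a=cv2.resize(s["img"][130:320,100:360],(780,570),interpolation=cv2.INTER_CUBIC);cv2.imwrite("pics/end_s.png",a)
cv2.imwrite("pics/end_t.png",t["img"])
```

```text
M [306.6 196.5] [614.2  40.3  74. ] [634.7  18.8  12. ]
L [235.  258.4] [456.  225.6  74. ] [482.3 213.3  12. ]
R [416.7 253. ] [ 463.9 -234.5   74. ] [ 486.1 -253.3   12. ]
```

View pics/end_s.png

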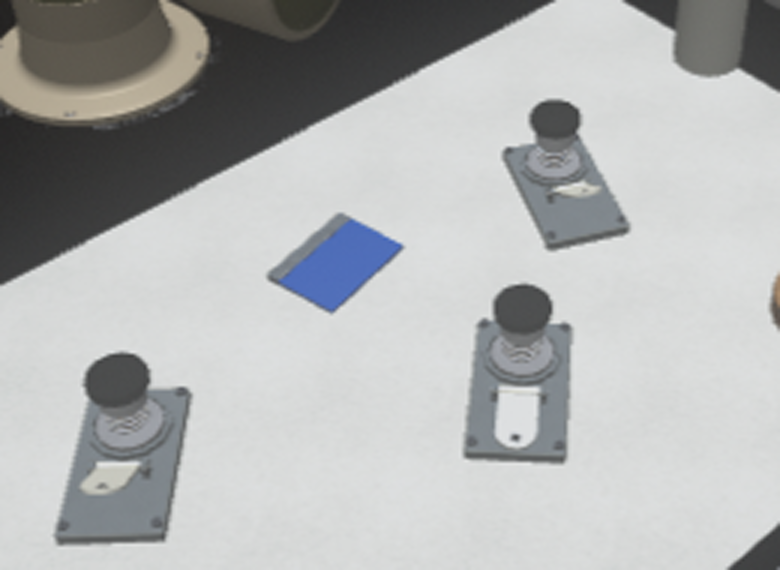

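View pics/end_t.png

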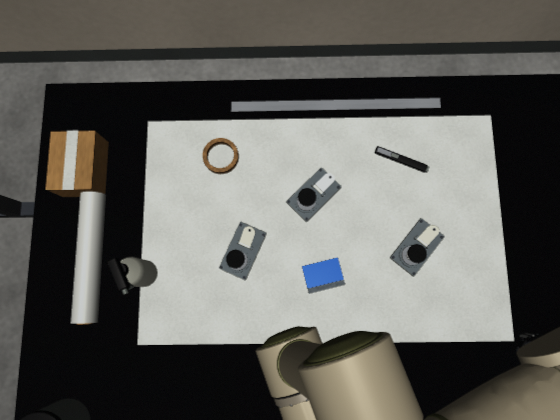

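The scene crop shows M's tag lying flat at (515,418). The other two tags are up at (110,477) and (577,190), and all three pads are up. In the top view nothing has moved, so I'm handing in.

```bash
python3 -c "
from rig import ctrl;print(ctrl.finish_job())"
```

```text
the job is handed in; nothing more can be done
None
```

The softest rest is the middle one, with its pad at about (614, 40) mm. I pushed its service tag down flat and handed the job in at about 12 s of the 48 s allowed; no verdict was reported.

| Rest | Pad position (mm) | Force felt | Depth |
|---|---|---|---|
| Middle | (614, 40) | 3.6–4.5 N | 15–16 mm |
| Right | (464, -234) | 8.3 N | 15 mm |
| Left | (456, 226) | 10.3 N | 10 mm |

- **Tag:** it stopped at a fingertip height of about 22 mm, which matches lying flat. The last picture shows it flat and the other two up.
- **Positions:** the pads and base plates measured within 1 mm of where they began, and all pads looked fully up. I checked the other objects by eye only, and they looked unmoved.
- **Forces:** when the right pad and then the tag bottomed out, the fingertip briefly pressed with about 42 N and 41 N (vertical). That is far below the 120 N wrist limit. It is slightly over the 40 N limit, but that applies to the arm and gripper body, and I used only the fingertips.
- **Readings:** the arm gives a little under load, so the shallow readings were rough. The deeper ones separated the three springs clearly.

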